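Put the boring bit back in its own hole of the graded stand

TASK

Two boring bits are left standing in the test holes they have just drilled in two offcuts. Take the thinner one and put it back in the graded bit stand, in the hole that matches its diameter: feel for the hole with the end of the bit without pressing hard, lower it (do not drop it) until it rests upright on the bottom, and let go. Leave the thicker bit, the battery, the tape and the plywood piece alone.

Things in the scene. Friction and masses are not known exactly. Their poses are not given: they have to be found in the camera images.
- thin_bit_mid (a point): the thinner bit: steel boring bit, a cylinder 15 mm in diameter and 110 mm long, about 0.11 kg, standing point down in an offcut; fluted lower part, plain shank above. The point is its centre, half-way up (55 mm from either end); its z axis runs along the bit, up to the shank end. The lower end is flat with a 1 mm chamfer; its edges chip above 40 N.
- thick_bit_mid (a point): the thicker bit, 18 mm in diameter and 110 mm long, otherwise like the thinner one, standing in the other offcut; to be left there. The point is its centre, half-way up.
- offcut_thin: the offcut that holds the thinner bit: fixed wooden block 62 x 62 x 40 mm, origin at the centre of its underside, in its middle a hole 32 mm deep (floor 8 mm above the table), 1 mm wider than the bit, so that 78 mm of the bit stand out.
- offcut_thick: the same sort of fixed offcut, holding the thicker bit.
- bit_stand: tray of the graded bit stand: fixed, 58 x 208 x 14 mm, origin at the centre of its underside, y along the row of holes, z up. In it lies a wooden hole strip 45 x 170 mm, top 50 mm above the table. From -y to +y, 34 mm apart: a 21 mm bit in place (top 121 mm above the table), empty holes for 18 mm, for 15 mm (middle of the row) and for 12 mm, and a 9 mm bit in place (top 101 mm up).
- strip_home (a point): point of the tray 50 mm above its origin: the mouth of the 15 mm hole IF the strip lay central. The strip has endways play and lies up to 12 mm off along the tray's y, either way; no measured pose tells where. No play across; over 40 N to shift it. Holes are 1 mm wider than their bits, with a 1.5 mm chamfer, 34 mm deep (floor 16 mm above the table).
- battery_mid (a point): black tool battery, 63 x 112 x 58 mm, a bystander; the point is its centre
- tape_mid (a point): roll of masking tape, 111 mm across, 25 mm high, a bystander; the point is its centre
- ply_spacer_mid (a point): flat piece of plywood, 60 x 120 x 18 mm, a bystander; the point is its centre
There are look-alikes about, which are no part of the job. What is shaped like the part that bears thin_bit_mid but blue or red is not meant.

How it is judged:
By the outcome, as a careful person would: the job done as asked, in the order asked, and still so for the second after the job is handed in, with the robot touching nothing.
It also fails if it takes over 64 s, if anything falls off the work surface, if the arm or the gripper's body presses on something with over 40 N, if the wrist force passes 120 N, or if a joint passes its speed limit or range.

ROBOT

A 7-joint arm with a two-finger parallel gripper is mounted at the origin on a cart in front of the work surface, level with it; the furniture and walls round the work are solid. World frame = base frame: x ahead of the robot, y to its left, z up, the work surface at z = 0. Lengths are in m, angles in rad, forces in N, time in s.
With the tool pointing down it reaches from about 0.4 to 0.85 m from the base axis. Payload 10.4 kg.
Tool frame: the origin (TCP) lies between the finger pads; the fingertips stand manip.finger_overhang ahead of it and the grasp point (between the pads) lies 11 mm behind it (manip.finger_overhang is the distance from the TCP to the fingertips, in m); x points along the fingers, z is the direction in which the jaws open and shut, and the axes are right-handed (so a half turn about x gives the same grasp; the last joint's range is limited). The gripper opens to 85 mm and grips with 20 to 120 N. Pads are 22 mm wide; open, the fingers measure 114 mm over their backs; the gripper's body (76 mm by 85 mm) begins 54 mm behind the grasp point. The pads swing forward as they close: fully open they stand 13 mm farther back than shut.
Start: joints at [1.145, 0.332, -0.065, 1.46, 0.022, 1.35, -0.088], TCP at [0.245, -0.575, 0.239] pointing down, gripper open.
Joint ranges: [-2.6, 2.6], [-0.5, 2.12], [-1.47, 1.34], [0.16, 2.42], [-1.27, 4.41], [0.06, 2.06], [-2.6, 2.6]. Speed limits (rad/s): [2.22, 2.22, 2.79, 2.79, 3.14, 3.14, 3.14].

INTERFACE

Orientations are given as a unit quaternion [x, y, z, w].
In Python, from workcell import get_obs, camera, workorder, manip gives the robot as it stands. The module is installed in compiled form; this text tells all that it offers.
- The arm moves only by the tool play_rows, never from a script. Its argument "increments" is text: rows parted by semicolons, each of 4 numbers parted by spaces: the shift along the tool's x, y, z in m, then the turn about the tool's x in rad. A call has 1 to 20 rows; each row shifts and turns the pose as measured when the row begins, along the tool's axes as they then stand; what a row does not reach is not made up. A row lasts 1/10 s, in which the tool goes at most 50 mm and 8.59 degrees, less where a joint would pass 70% of its speed; a pose out of reach is approached as far as the arm can. A call is refused whole if a number of a shift passes 0.05 or a number of a turn 0.15, either way. A call with a gripper value outside its range is refused whole. "hand" is the gripper command: -1 is fully open, 1 is shut, values between are in proportion, set as the call begins (left out, the last holds). The fingers move at their own pace and stop on an object; "squeeze" is the grip in N (left out, the last holds). Time passes only in rows, so rows that do not move let the fingers close. It gives the time, the measured TCP pose, the force and the opening at its end, in the units of the state.
- get_obs(): the state, without advancing time (a new reading comes with each control period).
- camera(name): name is "side" or "top" or "wrist"; returns a dict with "img" (384x512x3 uint8, blue, green, red), "fov_y" (degrees; the focal length in pixels is half the picture's height over the tangent of half this angle, whatever the lens; pixels are square), "cx", "cy" (the principal point, pixels), "distortion" ([k1, k2, p1, p2, k3] as OpenCV has them; the pictures are not rectified), "R" (3x3) and "t" (3): a world point X has camera coordinates R X + t; the wrist camera has in their place "tool_from_camera" (4x4, takes a point from camera to tool coordinates, whose origin is the TCP and whose axes are the tool frame's). Camera axes: x right, y down, z forward; pixel columns grow to the right and rows downward; lengths in m; the calibration is good to about 2 mm. A picture is of the moment at which its call begins: read the wrist's pose just before it. There is no depth.
- workorder.hand_in(): hands the job in, once; it reports no verdict.
The state is a dict: "clock": time; "joint_pos": joint angles; "joint_velocities": joint speeds; "tau": joint torques, N m; "position": TCP position; "ee_rot": TCP orientation; "ft_force": force on the tool from outside, world axes, zero at the start; "torque": the same for the moment, N m; "grip_width": opening from 0.0 (shut) to 1.0 (fully open).
Only numpy, scipy, OpenCV 4.12 (cv2) and the standard library are available. Lean on these libraries where they do the work, as an engineer would, in place of code of your own. Each camera call takes 0.05 s, during which the arm holds its last target.

## Working session

There is one attempt and no reset: what is moved stays moved. The work goes in short steps, Python scripts to look and compute and a tool call to move; the robot and the scene stay as the last step left them, time stands still between calls to the robot, and variables do not carry over. Pictures are saved under pics/ and viewed, and the job is handed in when it is done.

Besides the shell and the picture viewer there is one more tool, called after ">>>" as name(argument=value, ...) on one line, values as JSON. play_rows: Moves the arm, as the interface text tells. Its arguments: {"type":"object","properties":{"increments":{"type":"string"},"hand":{"type":"number"},"squeeze":{"type":"number"}},"required":["increments"]}

```bash
mkdir -p pics
python3 - <<'E'
from workcell import get_obs, camera, manip
import cv2
o=get_obs()
for k,v in o.items(): print(k,v)
print({a:getattr(manip,a) for a in dir(manip) if a[0]!='_'})
for n in("side","top","wrist"):
    c=camera(n); cv2.imwrite(f"pics/{n}0.png",c["img"]); print(n,{k:v for k,v in c.items() if k!="img"})
E
```

```text
clock 0.0
joint_pos [ 1.14539903  0.33285988 -0.06466895  1.46098299  0.02160082  1.34989795
 -0.08846243]
joint_velocities [-7.06179189e-04  5.57775113e-04 -9.41702335e-04  8.05130592e-04
  4.92737721e-04 -4.28437810e-04 -4.95646290e-06]
tau [ 2.00014671e-03 -6.25439572e+01  5.05579705e-02 -3.91607809e+01
  1.63516944e-02  9.90390225e-03  2.86381794e-05]
position [ 0.24482347 -0.57463885  0.23850344]
ee_rot [ 0.39012403  0.59036309 -0.38960577  0.58947604]
ft_force [0.12657144 0.71402352 0.49366088]
torque [-0.00370801  0.0323205   0.00624309]
grip_width 0.9964154143648817
{'MotionError': <class 'workcell.MotionError'>, 'finger_overhang': 0.008}
side {'fov_y': 53.10163219642845, 'cx': 261.5584551526155, 'cy': 188.10971215082722, 'distortion': array([0.02761493, 0.        , 0.        , 0.        , 0.        ]), 'R': array([[ 0.99978677, -0.02052166,  0.00229542],
       [-0.00624027, -0.40622345, -0.91375247],
       [ 0.01968417,  0.91354331, -0.40626489]]), 't': array([-0.53570618,  0.10284906,  1.09802234])}
top {'fov_y': 42.81125935933695, 'cx': 245.58070465554943, 'cy': 196.8553481131079, 'distortion': array([-0.04722072,  0.        ,  0.        ,  0.        ,  0.        ]), 'R': array([[ 0.01760393, -0.99981408, -0.0078686 ],
       [-0.98004207, -0.01569619, -0.19816956],
       [ 0.1980092 ,  0.01120012, -0.98013617]]), 't': array([0.09279184, 0.52786889, 1.58536253])}
wrist {'fov_y': 62.90051641681839, 'cx': 253.4121235443638, 'cy': 188.81876086326818, 'distortion': array([-0.00766161,  0.        ,  0.        ,  0.        ,  0.        ]), 'tool_from_camera': array([[ 5.53417395e-04, -3.15830655e-01,  9.48815415e-01,
        -1.34737199e-01],
       [ 5.03449233e-05, -9.48815550e-01, -3.15830729e-01,
         8.19614259e-02],
       [ 9.99999846e-01,  2.22554258e-04, -5.09190560e-04,
        -9.41277132e-05],
       [ 0.00000000e+00,  0.00000000e+00,  0.00000000e+00,
         1.00000000e+00]])}
```

View pics/side0.png

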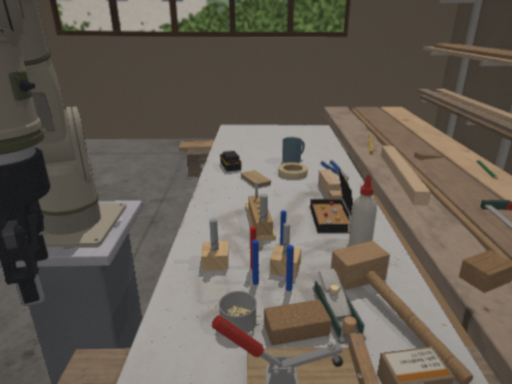

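View pics/top0.png

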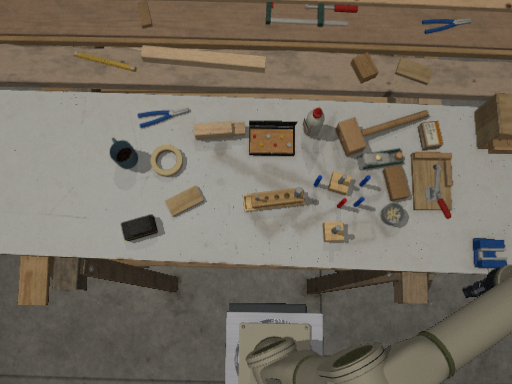

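View pics/wrist0.png

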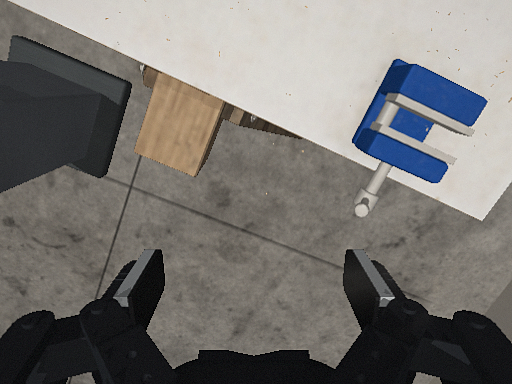

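The top view shows offcuts near (334,232) and (340,183), the stand at (275,199), and blue/red look-alikes nearby. I'll enlarge both views to tell the bits apart.

Run:
```python
import cv2
t=cv2.imread("pics/top0.png")[165:250,235:395]; cv2.imwrite("pics/topc.png",cv2.resize(t,None,fx=5,fy=5,interpolation=cv2.INTER_CUBIC))
s=cv2.imread("pics/side0.png")[165:300,190:310]; cv2.imwrite("pics/sidec.png",cv2.resize(s,None,fx=4.4,fy=4.4,interpolation=cv2.INTER_CUBIC))
```

```text
(no output)
```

View pics/topc.png

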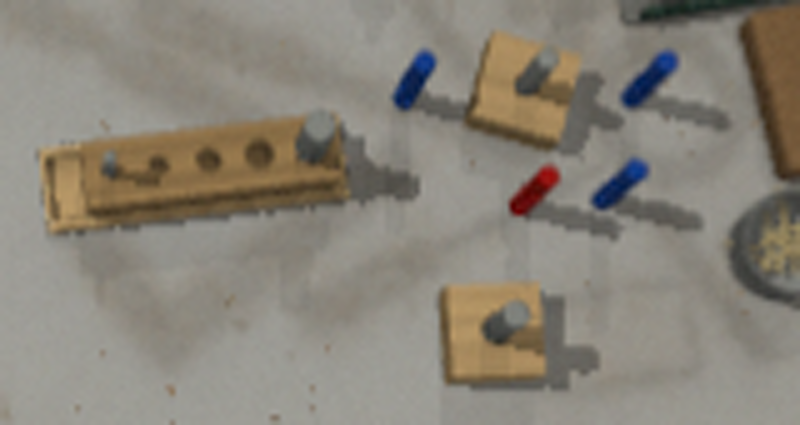

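View pics/sidec.png

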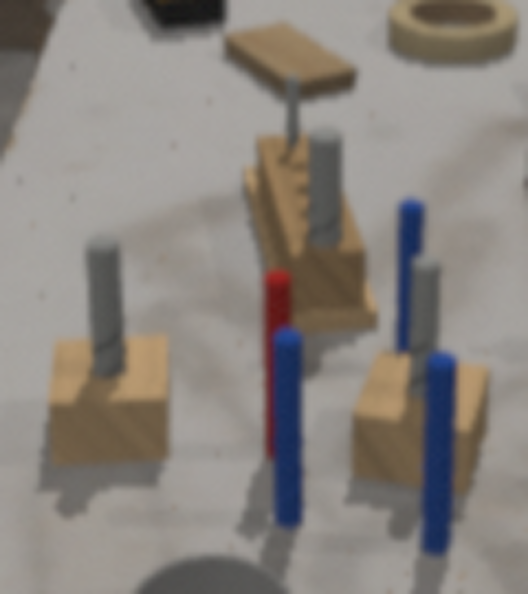

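```bash
cat > h.py <<'E'
import numpy as np, cv2
from scipy.spatial.transform import Rotation as Ro
from workcell import get_obs, camera
def K(c):
    f=192/np.tan(np.radians(c["fov_y"])/2); return np.array([[f,0,c["cx"]],[0,f,c["cy"]],[0,0,1.]])
def ext(c,o=None):
    if "R" in c: return np.array(c["R"]),np.array(c["t"])
    Rt=Ro.from_quat(o["ee_rot"]).as_matrix(); T=c["tool_from_camera"]
    Rw=Rt@T[:3,:3]; p=Rt@T[:3,3]+o["position"]
    return Rw.T,-Rw.T@p
def onz(c,uv,z,o=None):
    R,t=ext(c,o); n=cv2.undistortPoints(np.array([[uv]],float),K(c),c["distortion"])[0,0]
    d=R.T@np.array([n[0],n[1],1]); C=-R.T@t
    return C+d*(z-C[2])/d[2]
def proj(c,X,o=None):
    R,t=ext(c,o); return cv2.projectPoints(np.array(X,float).reshape(-1,3),cv2.Rodrigues(R)[0],t,K(c),c["distortion"])[0][:,0]
E
python3 - <<'E'
from h import *
t=camera("top"); s=camera("side")
tc=lambda u,v:(u/5+235-.4,v/5+165-.4); sc=lambda u,v:(u/4.4+190-.4,v/4.4+165-.4)
for n,a,b,z in [("thin",(545,58),(426,263),.118),("thick",(515,312),(103,243),.118),("21",(320,125),(325,135),.121),("9",(110,157),(293,80),.101),
  ("red",(549,174),(279,276),.11),("blueA",(426,57),(411,206),.11),("blueB",(637,167),(288,335),.11),("blueC",(668,60),(440,360),.11)]:
    print(n,onz(t,tc(*a),z).round(4),onz(s,sc(*b),z).round(4))
print("holes",[onz(t,tc(*a),.05).round(4) for a in[(158,163),(208,158),(260,152)]])
print("tray corners",[onz(t,tc(*a),.014).round(4) for a in[(40,150),(50,233),(346,200)]])
E
```

```text
thin [ 0.5865 -0.2154  0.118 ] [ 0.5866 -0.2209  0.118 ]
thick [ 0.4203 -0.1927  0.118 ] [ 0.4206 -0.1971  0.118 ]
21 [ 0.539 -0.069  0.121] [ 0.539  -0.0729  0.121 ]
9 [0.52   0.0654 0.101 ] [0.5211 0.0562 0.101 ]
red [ 0.5115 -0.2178  0.11  ] [ 0.5119 -0.219   0.11  ]
blueA [ 0.5879 -0.1393  0.11  ] [ 0.5848 -0.1427  0.11  ]
blueB [ 0.517  -0.2748  0.11  ] [ 0.5162 -0.2757  0.11  ]
blueC [ 0.5885 -0.2972  0.11  ] [ 0.5872 -0.2989  0.11  ]
holes [array([0.5268, 0.0326, 0.05  ]), array([ 0.5308, -0.0009,  0.05  ]), array([ 0.5354, -0.0357,  0.05  ])]
tray corners [array([0.5419, 0.1125, 0.014 ]), array([0.4842, 0.1046, 0.014 ]), array([ 0.5104, -0.0972,  0.014 ])]
```

```bash
cat >> h.py <<'E'
def state(o=None):
    o=o or get_obs(); M=Ro.from_quat(o["ee_rot"]).as_matrix(); return o,M,np.array(o["position"])
def goto(X,zdir=None):
    """print tool shift to world TCP X and turn about tool x bringing jaw z to zdir (mod pi)"""
    o,M,p=state(); print("clk",round(o["clock"],2),"pos",p.round(4),"xaxis",M[:,0].round(4),"z",M[:,2].round(4),"w",round(o["grip_width"],3),"F",np.array(o["ft_force"]).round(2))
    if X is not None: print("shift",(M.T@(np.array(X)-p)).round(4))
    if zdir is not None:
        l=M.T@np.array([*zdir,0]); a=np.arctan2(-l[1],l[2]); print("turn",[round(a,3),round((a+np.pi/2)%np.pi-np.pi/2,3)])
E
python3 - <<'E'
from h import *
goto([0.587,-0.217,0.22],[0.99,0.14]); print(state()[1].round(3), get_obs()["joint_pos"].round(3))
E
```

```text
clk 0.25 pos [ 0.2449 -0.5748  0.239 ] xaxis [-2.e-04  6.e-04 -1.e+00] z [ 3.919e-01 -9.200e-01 -6.000e-04] w 1.0 F [ 0.69 -0.18 -0.01]
shift [ 0.0191  0.4549 -0.1951]
turn [np.float64(-1.309), np.float64(-1.309)]
[[-0.     0.92   0.392]
 [ 0.001  0.392 -0.92 ]
 [-1.     0.    -0.001]] [ 1.145  0.333 -0.065  1.46   0.022  1.35  -0.089]
```

>>> play_rows(increments="0 0.045 -0.019 0;0 0.045 -0.019 0;0 0.045 -0.019 0;0 0.045 -0.019 0;0 0.045 -0.019 0;0 0.045 -0.019 0;0 0.045 -0.019 0;0 0.045 -0.019 0;0 0 0 -0.145;0 0 0 -0.145;0 0 0 -0.145;0 0 0 -0.145;0 0 0 -0.145;0 0 0 -0.145;0 0 0 -0.145;0 0 0 -0.145;0 0 0 -0.145", hand=0)

```text
clock: 1.95
position: [0.5243, -0.2827, 0.2358]
ee_rot: [-0.058, 0.706, 0.06, 0.704]
ft_force: [-0.7, -0.3, -0.5]
grip_width: 0.505
```

Run:
```python
from h import *
goto([0.587,-0.217,0.22],[0.99,0.14]); print(get_obs()["joint_pos"].round(3))
o=get_obs();c=camera("wrist"); cv2.imwrite("pics/w1.png",c["img"]); print(proj(c,[[.587,-.217,.118]],o))
```

```text
clk 1.95 pos [ 0.5243 -0.2827  0.2358] xaxis [-0.0031  0.0023 -1.    ] z [ 0.9862  0.1658 -0.0027] w 0.505 F [-0.71 -0.34 -0.47]
shift [0.0158 0.0544 0.0728]
turn [np.float64(0.026), np.float64(0.026)]
[ 0.798  0.309 -0.469  1.524  0.14   1.345  0.483]
[[344.8259754  121.07104196]]
```

View pics/w1.png

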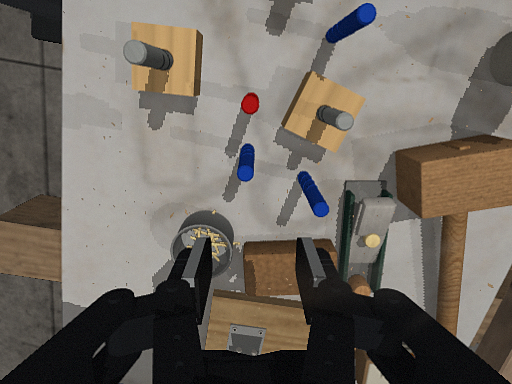

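>>> play_rows(increments="0 0.025 0.036 0.026;0 0.025 0.036 0;0 0 0 0")

```text
clock: 2.3
position: [0.588, -0.2223, 0.2353]
ee_rot: [-0.047, 0.707, 0.049, 0.704]
ft_force: [0.1, 0.4, -0.1]
grip_width: 0.499
```

Run:
```python
from h import *
goto([0.587,-0.217,0.22],[0.99,0.14])
o=get_obs();c=camera("wrist"); cv2.imwrite("pics/w2.png",c["img"]); print(proj(c,[[.587,-.217,.118],[.587,-.217,.04]],o))
c2=cv2.imread("pics/w1.png"); 
a=np.hstack([cv2.resize(c2[20:110,105:205],None,fx=4,fy=4),cv2.resize(c2[70:160,280:380],None,fx=4,fy=4)]);cv2.imwrite("pics/cmp.png",a)
```

```text
clk 2.3 pos [ 0.588  -0.2223  0.2353] xaxis [-0.0038  0.0018 -1.    ] z [ 0.9908  0.1355 -0.0035] w 0.499 F [ 0.1   0.43 -0.07]
shift [ 0.0153  0.0054 -0.0002]
turn [np.float64(-0.005), np.float64(-0.005)]
[[252.82644271 180.44017423]
 [253.15032078 159.50644132]]
```

View pics/w2.png

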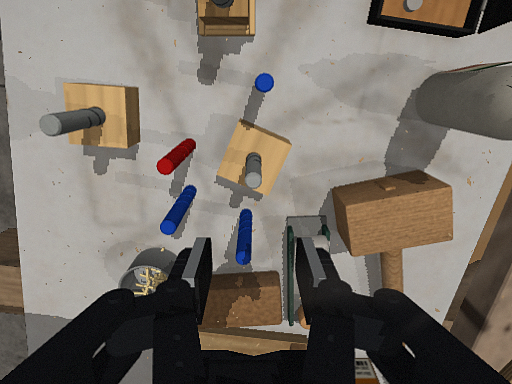

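View pics/cmp.png

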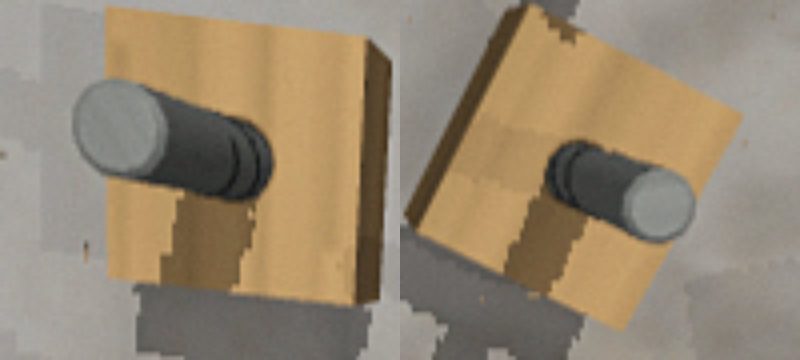

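The crop settles it: the left bit's end is about 22 px wide (thick) and the right one's about 17 px (thin, steel grey, in the rotated offcut). The thin bit's end is at (253,181) in the wrist view, where predicted. Next I descend over it.

>>> play_rows(increments="0.02 0.0054 0 0;0.04 0 0 0;0.04 0 0 0;0 0 0 0")

```text
clock: 2.75
position: [0.5845, -0.2228, 0.1337]
ee_rot: [-0.044, 0.707, 0.042, 0.705]
ft_force: [-0.7, 0.5, -0.9]
grip_width: 0.502
```

Run:
```python
from h import *
goto([0.587,-0.217,0.078],[0.99,0.14])
o=get_obs();c=camera("wrist"); cv2.imwrite("pics/w3.png",c["img"]); print(proj(c,[[.587,-.217,.118],[.587,-.217,.04]],o))
```

```text
clk 2.75 pos [ 0.5845 -0.2228  0.1337] xaxis [-0.0031 -0.0027 -1.    ] z [ 0.9927  0.1206 -0.0034] w 0.502 F [-0.69  0.52 -0.86]
shift [0.0557 0.0056 0.0034]
turn [np.float64(-0.02), np.float64(-0.02)]
[[258.45818575 235.37084547]
 [257.17747398 188.70909204]]
```

View pics/w3.png

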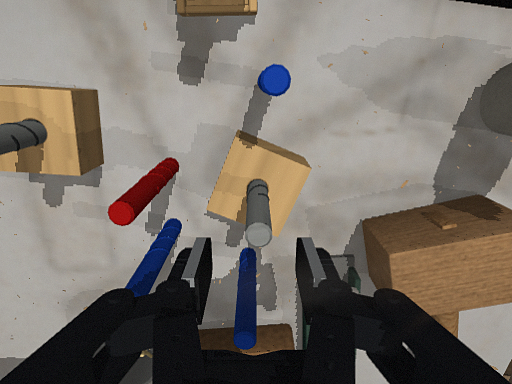

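The bit's end is at (259,236), which matches the projection within a pixel.

>>> play_rows(increments="0 0.006 0.003 -0.02;0 0 0 0;0 0 0 0")

```text
clock: 3.1
position: [0.5906, -0.2183, 0.1432]
ee_rot: [-0.052, 0.703, 0.047, 0.708]
ft_force: [0.3, 0.2, 0.4]
grip_width: 0.501
```

Run:
```python
from h import *
goto([0.587,-0.217,0.078],[0.99,0.14])
```

```text
clk 3.1 pos [ 0.5906 -0.2183  0.1432] xaxis [ 0.0071 -0.007  -1.    ] z [0.9903 0.1388 0.006 ] w 0.501 F [0.29 0.22 0.37]
shift [ 0.0652  0.0023 -0.0038]
turn [np.float64(-0.001), np.float64(-0.001)]
```

>>> play_rows(increments="0 0 0 0;0 0 0 0")

```text
clock: 3.3
position: [0.5917, -0.2186, 0.1456]
ee_rot: [-0.052, 0.702, 0.046, 0.709]
ft_force: [0.2, 0.3, 0.3]
grip_width: 0.505
```

Run:
```python
from h import *
for i in range(3):
    goto([0.587,-0.217,0.078],[0.99,0.14]); camera("side")
```

```text
clk 3.3 pos [ 0.5917 -0.2186  0.1456] xaxis [ 0.0103 -0.0084 -0.9999] z [0.9903 0.1385 0.009 ] w 0.505 F [0.23 0.29 0.35]
shift [ 0.0676  0.0028 -0.005 ]
turn [np.float64(-0.002), np.float64(-0.002)]
clk 3.35 pos [ 0.5917 -0.2185  0.1456] xaxis [ 0.0104 -0.0084 -0.9999] z [0.9903 0.1386 0.0091] w 0.502 F [ 0.08  0.42 -0.07]
shift [ 0.0676  0.0028 -0.0051]
turn [np.float64(-0.002), np.float64(-0.002)]
clk 3.4 pos [ 0.5915 -0.2185  0.1453] xaxis [ 0.0098 -0.0082 -0.9999] z [0.9903 0.1386 0.0086] w 0.499 F [-0.29  0.32 -0.1 ]
shift [ 0.0672  0.0028 -0.0048]
turn [np.float64(-0.002), np.float64(-0.002)]
```

>>> play_rows(increments="0.008 0.001 -0.002 0;0.012 0.001 -0.002 0;0.012 0 0 0;0.012 0 0 0;0.008 0 0 0;0.004 0 0 0")

```text
clock: 4.05
position: [0.5861, -0.2172, 0.0825]
ee_rot: [-0.052, 0.703, 0.046, 0.708]
ft_force: [-0.6, 0.6, 0.3]
grip_width: 0.498
```

Run:
```python
from h import *
for i in range(4):
    goto([0.587,-0.217,0.078],[0.99,0.14]); camera("side")
```

```text
clk 4.05 pos [ 0.5861 -0.2172  0.0825] xaxis [ 0.0069 -0.0071 -1.    ] z [0.9904 0.1384 0.0059] w 0.498 F [-0.58  0.59  0.29]
shift [0.0045 0.0001 0.0009]
turn [np.float64(-0.002), np.float64(-0.002)]
clk 4.1 pos [ 0.5858 -0.2171  0.082 ] xaxis [ 0.0062 -0.0069 -1.    ] z [0.9904 0.1384 0.0052] w 0.503 F [-1.09  0.42 -0.82]
shift [0.004  0.     0.0012]
turn [np.float64(-0.002), np.float64(-0.002)]
clk 4.15 pos [ 0.5861 -0.2172  0.0829] xaxis [ 0.0068 -0.0072 -1.    ] z [0.9904 0.1384 0.0058] w 0.499 F [ 0.49 -0.14  0.61]
shift [0.0049 0.0001 0.0009]
turn [np.float64(-0.002), np.float64(-0.002)]
clk 4.2 pos [ 0.5866 -0.2173  0.0838] xaxis [ 0.008  -0.0075 -0.9999] z [0.9904 0.1384 0.0069] w 0.498 F [-0.69  0.33  0.48]
shift [0.0058 0.0003 0.0004]
turn [np.float64(-0.002), np.float64(-0.002)]
```

>>> play_rows(increments="0.004 0 0 0;0 0 0 0;0 0 0 0;0 0 0 0;0 0 0 0;0 0 0 0;0 0 0 0;0 0 0 0", hand=1, squeeze=40)

```text
clock: 5.05
position: [0.5871, -0.2176, 0.0812]
ee_rot: [-0.052, 0.702, 0.046, 0.709]
ft_force: [-0.6, 0.5, -1.1]
grip_width: 0.166
```

Run:
```python
from h import *
for i in range(2):
    goto([0.587,-0.217,0.078],[0.99,0.14]); camera("side")
o=get_obs();c=camera("wrist"); cv2.imwrite("pics/w4.png",c["img"])
```

```text
clk 5.05 pos [ 0.5871 -0.2176  0.0812] xaxis [ 0.0096 -0.0086 -0.9999] z [0.9904 0.1382 0.0083] w 0.166 F [-0.57  0.5  -1.11]
shift [ 0.0032  0.0007 -0.    ]
turn [np.float64(-0.002), np.float64(-0.002)]
clk 5.1 pos [ 0.5871 -0.2176  0.0812] xaxis [ 0.0095 -0.0086 -0.9999] z [0.9904 0.1382 0.0083] w 0.164 F [-1.37 -0.08 -0.57]
shift [ 0.0031  0.0007 -0.    ]
turn [np.float64(-0.002), np.float64(-0.002)]
```

View pics/w4.png

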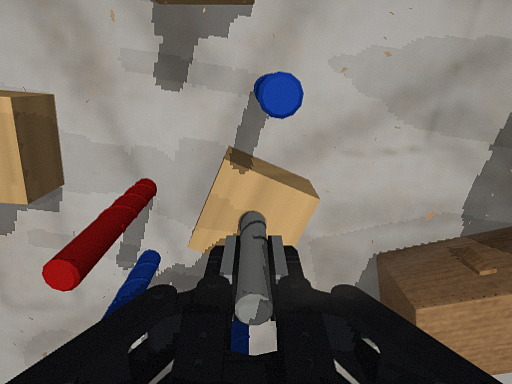

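>>> play_rows(increments="-0.006 0 0 0;-0.012 0 0 0;-0.015 0 0 0;-0.015 0 0 0;-0.015 0 0 0;-0.015 0 0 0;-0.015 0 0 0;-0.015 0 0 0;-0.010 0 0 0;-0.005 0 0 0")

```text
clock: 6.2
position: [0.587, -0.2164, 0.2183]
ee_rot: [-0.053, 0.7, 0.045, 0.71]
ft_force: [-0.5, 0.6, -2.0]
grip_width: 0.163
```

Run:
```python
from h import *
for i in range(2):
    goto([0.531,-0.001,0.215],[0.99,0.14]); camera("side")
o=get_obs();c=camera("wrist"); cv2.imwrite("pics/w5.png",c["img"])
c=camera("side"); cv2.imwrite("pics/s5.png",cv2.resize(c["img"][120:320,160:340],None,fx=3,fy=3))
```

```text
clk 6.2 pos [ 0.587  -0.2164  0.2183] xaxis [ 0.0151 -0.0103 -0.9998] z [0.9902 0.1387 0.0135] w 0.163 F [-0.52  0.64 -2.04]
shift [ 0.0003  0.2211 -0.0256]
turn [np.float64(-0.001), np.float64(-0.001)]
clk 6.25 pos [ 0.5873 -0.2164  0.219 ] xaxis [ 0.016  -0.0106 -0.9998] z [0.9902 0.1387 0.0144] w 0.161 F [0.71 0.27 0.15]
shift [ 0.0008  0.2212 -0.0259]
turn [np.float64(-0.001), np.float64(-0.001)]
```

View pics/w5.png

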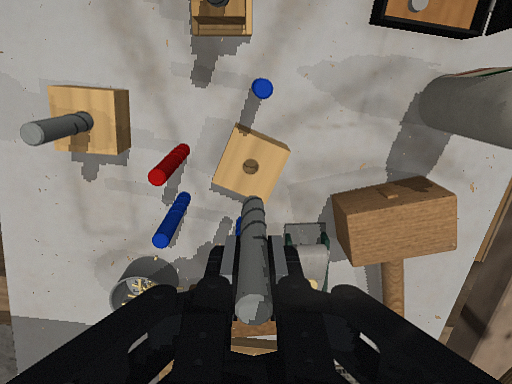

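View pics/s5.png

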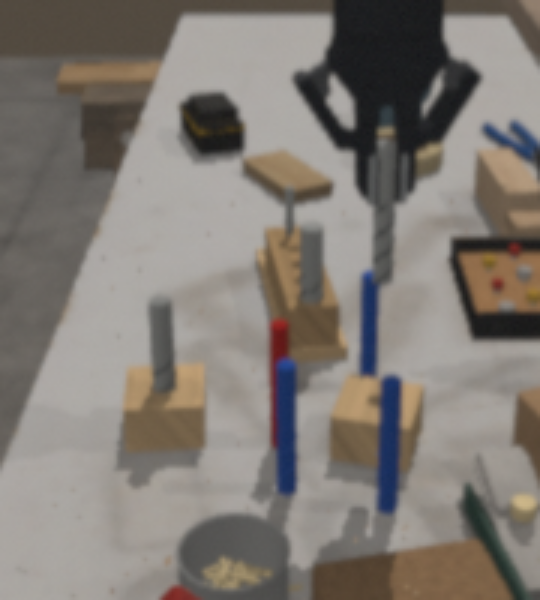

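>>> play_rows(increments="0 0.008 -0.001 0;0 0.016 -0.002 0;0 0.02 -0.003 0;0 0.02 -0.003 0;0 0.02 -0.003 0;0 0.02 -0.003 0;0 0.02 -0.003 0;0 0.02 -0.003 0;0 0.016 -0.002 0;0 0.01 -0.001 0;0 0.006 0 0;0 0.003 0 0")

```text
clock: 7.6
position: [0.5297, -0.0243, 0.2094]
ee_rot: [-0.054, 0.704, 0.048, 0.707]
ft_force: [-0.1, -0.4, -0.7]
grip_width: 0.167
```

Run:
```python
from h import *
for i in range(3):
    goto([0.531,-0.001,0.215],[0.99,0.14]); camera("side")
o=get_obs();c=camera("wrist"); cv2.imwrite("pics/w6.png",c["img"])
```

```text
clk 7.6 pos [ 0.5297 -0.0243  0.2094] xaxis [ 0.0054 -0.0073 -1.    ] z [0.9895 0.1441 0.0043] w 0.167 F [-0.06 -0.36 -0.74]
shift [-0.0058  0.0229  0.0046]
turn [np.float64(0.004), np.float64(0.004)]
clk 7.65 pos [ 0.5298 -0.0241  0.2094] xaxis [ 0.0054 -0.0071 -1.    ] z [0.9895 0.1444 0.0043] w 0.162 F [ 0.64  0.58 -0.28]
shift [-0.0058  0.0226  0.0046]
turn [np.float64(0.004), np.float64(0.004)]
clk 7.7 pos [ 0.5299 -0.0248  0.2093] xaxis [ 0.0054 -0.0072 -1.    ] z [0.9896 0.1438 0.0043] w 0.164 F [-0.66  0.   -0.61]
shift [-0.0058  0.0233  0.0045]
turn [np.float64(0.004), np.float64(0.004)]
```

View pics/w6.png

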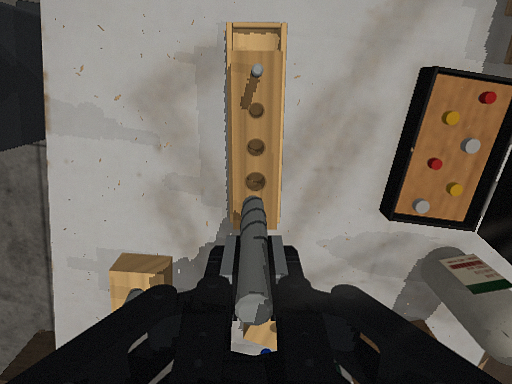

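Holes in the wrist view: 12 mm at (257,110), 15 mm at (256,147), 18 mm at (256,181), with the 9 mm bit at (257,70). Next I measure the mouths precisely.

Run:
```python
from h import *
o=get_obs();c=camera("wrist"); im=c["img"]
cv2.imwrite("pics/w6c.png",cv2.resize(im[90:215,205:305],None,fx=4.8,fy=4.8,interpolation=cv2.INTER_CUBIC))
for uv in [(257,110),(256,147),(256,181)]: print(onz(c,uv,.05,o).round(4))
cb=onz(c,(0,0),.05,o)
# model of holes: overlay using initial guess
import pickle; pickle.dump((o,{k:v for k,v in c.items()}),open("w6.pkl","wb"))
```

```text
[0.5262 0.0326 0.05  ]
[ 0.5303 -0.0012  0.05  ]
[ 0.5352 -0.0345  0.05  ]
```

View pics/w6c.png

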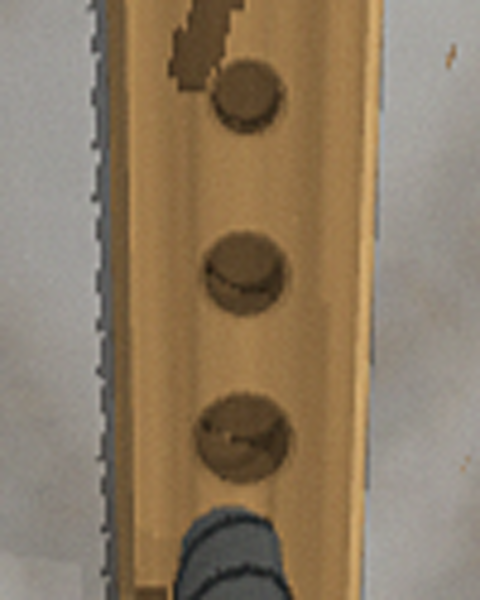

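Run:
```python
from h import *
import pickle
o,c=pickle.load(open("w6.pkl","rb")); im=c["img"].copy()
for uv in [(256.3,109.6),(255.9,146.5),(255.5,180.9)]: print(onz(c,uv,.05,o).round(4))
x=np.array([.0096,-.0086,-.9999]);z=np.array([.9904,.1382,.0083]);y=np.cross(z,x);M0=np.c_[x,y,z]
p0=np.array([.5871,-.2176,.0812])
_,M,p=state(o)
b=M0.T@(np.array([.587,-.217,.008])-p0); t=M0.T@(np.array([.587,-.217,.118])-p0); print("bot tool",b.round(4),"top",t.round(4))
S=4; big=cv2.resize(im,None,fx=S,fy=S,interpolation=cv2.INTER_CUBIC)
a=(t-b)/np.linalg.norm(t-b); u=np.cross(a,[0,1,0]);u/=np.linalg.norm(u);v=np.cross(a,u)
th=np.linspace(0,2*np.pi,60)
for q in(b,t):
    P=q+.0075*(np.cos(th)[:,None]*u+np.sin(th)[:,None]*v); W=p+P@M.T
    uv=(proj(c,W,o)+.5)*S-.5
    cv2.polylines(big,[np.round(uv).astype(int)],True,(0,0,255),1)
print("bot world",(p+M@b).round(4),"top",(p+M@t).round(4))
cv2.imwrite("pics/ov6.png",big[185*S:335*S,180*S:330*S])
```

```text
[0.5256 0.0329 0.05  ]
[ 0.5301 -0.0007  0.05  ]
[ 0.5347 -0.0345  0.05  ]
bot tool [ 0.0732  0.0013 -0.0006] top [-0.0368  0.0002  0.0003]
bot world [ 0.5295 -0.025   0.136 ] top [ 0.53   -0.0251  0.246 ]
```

View pics/ov6.png

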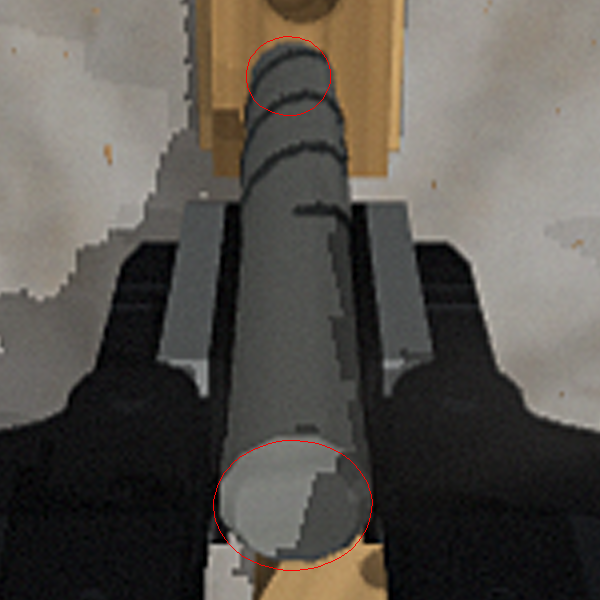

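>>> play_rows(increments="0 0.006 0.001 0;0 0.009 0.002 0;0.003 0.005 0.001 0;0.008 0.002 0 0;0.012 0 0 0;0.012 0 0 0;0.012 0 0 0;0.010 0 0 0;0.007 0 0 0;0.004 0 0 0;0.002 0 0 0")

```text
clock: 8.95
position: [0.5305, -0.0035, 0.131]
ee_rot: [-0.052, 0.705, 0.047, 0.706]
ft_force: [-0.0, 0.5, -0.4]
grip_width: 0.162
```

```bash
cat >> h.py <<'E'
B=np.array([.0732,.0013,-.0006]); TOP=np.array([-.0368,.0002,.0003])
def bit(hole=(.5302,-.0008),n=2):
    for i in range(n):
        o,M,p=state(); b=p+M@B
        print("clk",round(o["clock"],2),"bot",b.round(4),"x",M[:,0].round(4),"w",round(o["grip_width"],3),"F",np.array(o["ft_force"]).round(2),"T",np.array(o["torque"]).round(2))
        if i<n-1: camera("side")
    print("shift y,z to hole",(M.T@(np.array([*hole,b[2]])-b)).round(4))
def overlay(name,box,S=4,hole=(.5302,-.0008)):
    o,M,p=state(); c=camera("wrist"); big=cv2.resize(c["img"],None,fx=S,fy=S,interpolation=cv2.INTER_CUBIC)
    th=np.linspace(0,2*np.pi,60); a=TOP-B;a/=np.linalg.norm(a);u=np.cross(a,[0,1,0]);v=np.cross(a,u)
    def dr(W,col): cv2.polylines(big,[np.round((proj(c,W,o)+.5)*S-.5).astype(int)],True,col,1)
    dr(p+(B+.0075*(np.cos(th)[:,None]*u+np.sin(th)[:,None]*v))@M.T,(0,0,255))
    d=np.array([-.135,.991])
    for k,r in((-1,.0095),(0,.008),(1,.0065)):
        h=np.array(hole)+k*.034*d; dr(np.c_[h[0]+r*np.cos(th),h[1]+r*np.sin(th),0*th+.05],(0,200,0)); dr(np.c_[h[0]+(r+.0015)*np.cos(th),h[1]+(r+.0015)*np.sin(th),0*th+.05],(0,255,255))
    x0,y0,x1,y1=box; cv2.imwrite(name,big[y0*S:y1*S,x0*S:x1*S])
E
python3 - <<'E'
from h import *
bit(n=3); overlay("pics/ov7.png",(170,60,330,200))
E
```

```text
clk 8.95 bot [ 0.5299 -0.0028  0.0578] x [ 0.0023 -0.0068 -1.    ] w 0.162 F [-0.05  0.47 -0.43] T [ 0.01  0.03 -0.04]
clk 9.0 bot [ 0.5298 -0.0028  0.0577] x [ 0.0021 -0.0068 -1.    ] w 0.164 F [-1.01 -0.18 -1.46] T [-0.03  0.06  0.02]
clk 9.05 bot [ 0.5299 -0.0028  0.0582] x [ 0.0025 -0.0069 -1.    ] w 0.162 F [ 0.08 -0.64 -0.8 ] T [ 0.02 -0.01 -0.06]
shift y,z to hole [-0.      0.0019  0.0005]
```

View pics/ov7.png

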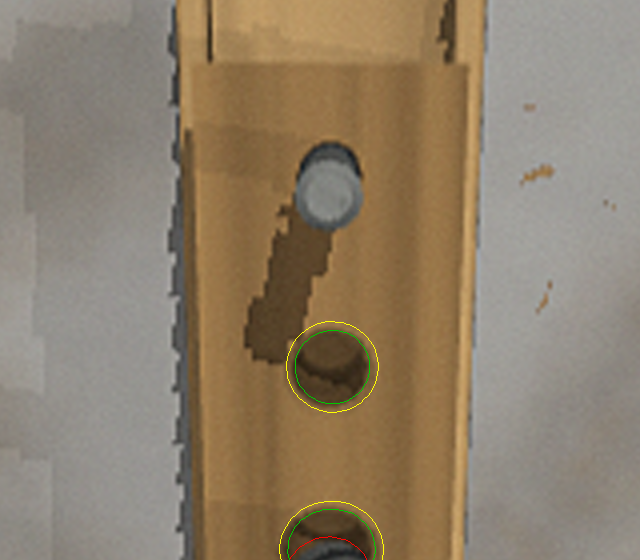

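Run:
```python
from h import *
overlay("pics/ov8.png",(205,130,305,245),S=5)
```

```text
(no output)
```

View pics/ov8.png

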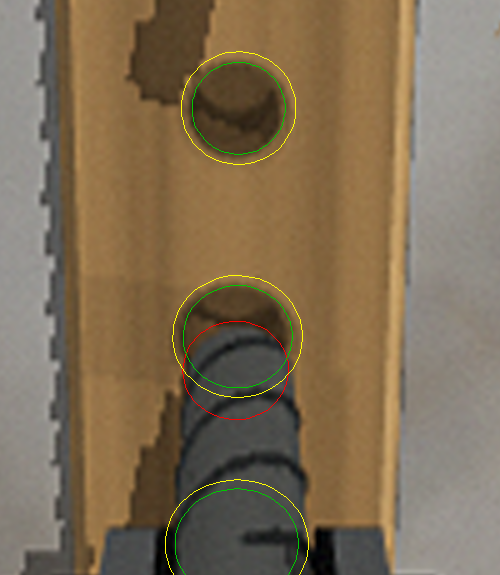

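>>> play_rows(increments="0 0.003 0 0;0.001 0.001 0 0")

```text
clock: 9.35
position: [0.5309, 0.0007, 0.1318]
ee_rot: [-0.052, 0.704, 0.047, 0.707]
ft_force: [-0.5, -0.5, -0.4]
grip_width: 0.166
```

Run:
```python
from h import *
bit(n=3);overlay("pics/ov9.png",(205,130,305,245),S=5)
```

```text
clk 9.35 bot [0.5305 0.0014 0.0586] x [ 0.0052 -0.0071 -1.    ] w 0.166 F [-0.5  -0.54 -0.44] T [ 0.04 -0.   -0.06]
clk 9.4 bot [0.5304 0.0014 0.0584] x [ 0.0049 -0.0072 -1.    ] w 0.166 F [-0.65  0.96 -0.81] T [ 0.02  0.06 -0.03]
clk 9.45 bot [0.5303 0.0012 0.0583] x [ 0.0046 -0.0073 -1.    ] w 0.162 F [-0.53  0.19 -1.64] T [ 0.01 -0.01 -0.01]
shift y,z to hole [ 0.     -0.0019 -0.0004]
```

View pics/ov9.png

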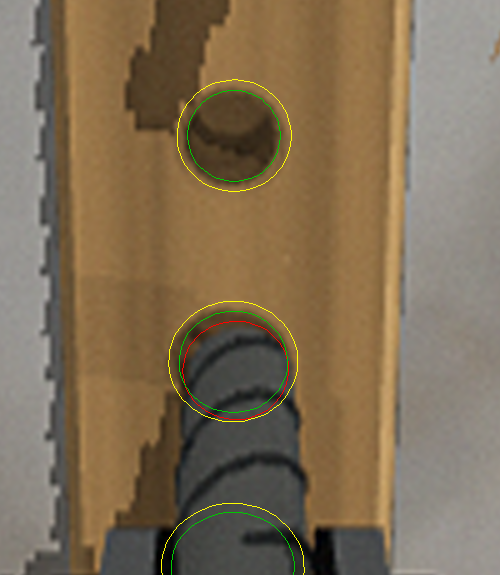

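>>> play_rows(increments="0.001 -0.001 -0.0004 0;0.002 0 0 0;0.002 0 0 0;0.001 0 0 0")

```text
clock: 9.9
position: [0.5305, -0.0011, 0.1251]
ee_rot: [-0.052, 0.704, 0.047, 0.707]
ft_force: [0.3, 0.5, -1.1]
grip_width: 0.16
```

Run:
```python
from h import *
bit(n=3);overlay("pics/ov10.png",(205,130,305,245),S=5)
```

```text
clk 9.9 bot [ 5.301e-01 -4.000e-04  5.190e-02] x [ 0.0047 -0.0075 -1.    ] w 0.16 F [ 0.3   0.49 -1.08] T [0.04 0.01 0.  ]
clk 9.95 bot [ 5.299e-01 -4.000e-04  5.180e-02] x [ 0.0044 -0.0074 -1.    ] w 0.161 F [-0.18  0.06 -1.6 ] T [-0.01  0.01 -0.01]
clk 10.0 bot [ 5.30e-01 -4.00e-04  5.19e-02] x [ 0.0046 -0.0075 -1.    ] w 0.16 F [ 0.41  0.16 -1.2 ] T [ 0.05  0.05 -0.02]
shift y,z to hole [ 0.     -0.0004  0.0001]
```

View pics/ov10.png

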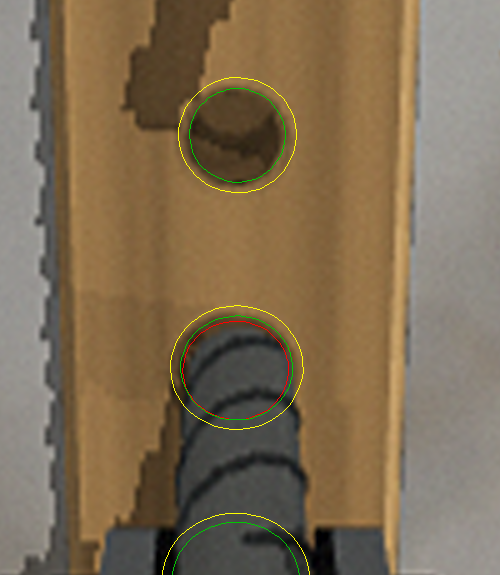

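>>> play_rows(increments="0.001 0.0003 0 0;0.001 0 0 0;0.0015 0 0 0;0.0015 0 0 0")

```text
clock: 10.45
position: [0.5315, -0.0007, 0.122]
ee_rot: [-0.052, 0.703, 0.046, 0.708]
ft_force: [-5.5, -0.7, 19.1]
grip_width: 0.163
```

Run:
```python
from h import *
bit(n=3)
```

```text
clk 10.45 bot [ 5.313e-01 -1.000e-04  4.880e-02] x [ 0.0069 -0.0082 -0.9999] w 0.163 F [-5.49 -0.68 19.12] T [-0.22  1.77  0.02]
clk 10.5 bot [ 5.312e-01 -1.000e-04  4.880e-02] x [ 0.0069 -0.0083 -0.9999] w 0.162 F [-5.49 -0.71 13.5 ] T [-0.14  1.37 -0.02]
clk 10.55 bot [ 5.312e-01 -1.000e-04  4.890e-02] x [ 0.0068 -0.0083 -0.9999] w 0.161 F [-4.9  -0.33 12.25] T [-0.16  1.35  0.04]
shift y,z to hole [-0.     -0.0005 -0.001 ]
```

>>> play_rows(increments="-0.0015 0 -0.0005 0;0 0 -0.001 0")

```text
clock: 10.75
position: [0.5302, -0.0009, 0.124]
ee_rot: [-0.053, 0.703, 0.046, 0.708]
ft_force: [0.4, 0.9, -1.0]
grip_width: 0.16
```

Run:
```python
from h import *
bit(n=3)
```

```text
clk 10.75 bot [ 5.299e-01 -3.000e-04  5.080e-02] x [ 0.0075 -0.0084 -0.9999] w 0.16 F [ 0.38  0.89 -0.99] T [0.01 0.05 0.01]
clk 10.8 bot [ 5.296e-01 -3.000e-04  5.060e-02] x [ 0.0071 -0.0084 -0.9999] w 0.159 F [-0.16 -0.28 -1.32] T [-0.06  0.05  0.01]
clk 10.85 bot [ 5.295e-01 -4.000e-04  5.040e-02] x [ 0.0068 -0.0085 -0.9999] w 0.159 F [ 0.26 -0.11 -1.39] T [-0.   -0.03 -0.04]
shift y,z to hole [ 0.     -0.0005  0.0006]
```

>>> play_rows(increments="0.001 0 0 0;0.001 0 0 0;0.001 0 0 0")

```text
clock: 11.15
position: [0.5296, -0.0015, 0.1201]
ee_rot: [-0.053, 0.703, 0.046, 0.707]
ft_force: [0.8, -1.0, -0.2]
grip_width: 0.167
```

Run:
```python
from h import *
bit(n=3)
```

```text
clk 11.15 bot [ 0.5293 -0.0009  0.0469] x [ 0.0062 -0.009  -0.9999] w 0.167 F [ 0.75 -0.97 -0.21] T [-0.2   0.05 -0.06]
clk 11.2 bot [ 0.5292 -0.0009  0.0467] x [ 0.0061 -0.0089 -0.9999] w 0.163 F [-0.49 -0.74 -1.13] T [-0.22 -0.   -0.  ]
clk 11.25 bot [ 0.5292 -0.0009  0.0468] x [ 0.006  -0.0089 -0.9999] w 0.159 F [ 0.18 -0.58 -1.18] T [-0.22  0.02 -0.  ]
shift y,z to hole [ 0.    -0.     0.001]
```

The end is 3 mm below the mouth with no force, so it is in the hole. I go on down gently.

>>> play_rows(increments="0.0015 0 0 0;0.002 0 0 0;0.002 0 0 0;0.002 0 0 0")

```text
clock: 11.65
position: [0.5296, -0.0016, 0.1119]
ee_rot: [-0.053, 0.703, 0.046, 0.707]
ft_force: [-0.7, -0.6, -1.4]
grip_width: 0.159
```

Run:
```python
from h import *
bit(n=2)
```

```text
clk 11.65 bot [ 0.5293 -0.0011  0.0387] x [ 0.0061 -0.0089 -0.9999] w 0.159 F [-0.68 -0.62 -1.37] T [-0.17  0.05  0.07]
clk 11.7 bot [ 0.5291 -0.001   0.0383] x [ 0.0056 -0.0088 -0.9999] w 0.161 F [ 0.29 -0.02 -1.66] T [-0.21 -0.02  0.02]
shift y,z to hole [0.     0.0001 0.0011]
```

>>> play_rows(increments="0.002 0 0 0;0.002 0 0 0;0.002 0 0 0;0.002 0 0 0;0.002 0 0 0")

```text
clock: 12.2
position: [0.5296, -0.0017, 0.1008]
ee_rot: [-0.053, 0.704, 0.046, 0.707]
ft_force: [-1.0, -1.0, -1.1]
grip_width: 0.161
```

Run:
```python
from h import *
bit(n=2)
```

```text
clk 12.2 bot [ 0.5292 -0.0011  0.0276] x [ 0.0058 -0.0088 -0.9999] w 0.161 F [-0.96 -0.97 -1.11] T [-0.23  0.06  0.06]
clk 12.25 bot [ 0.5291 -0.0011  0.0272] x [ 0.0054 -0.0087 -0.9999] w 0.159 F [-0.66 -0.8  -1.55] T [-0.17 -0.05  0.05]
shift y,z to hole [0.     0.0001 0.0012]
```

Eleven mm remain.

>>> play_rows(increments="0.002 0 0 0;0.002 0 0 0;0.0015 0 0 0;0.001 0 0 0;0.001 0 0 0")

```text
clock: 12.75
position: [0.5296, -0.0017, 0.0923]
ee_rot: [-0.053, 0.704, 0.046, 0.707]
ft_force: [-1.1, -0.4, -0.2]
grip_width: 0.161
```

Run:
```python
from h import *
bit(n=2)
```

```text
clk 12.75 bot [ 0.5292 -0.0011  0.0191] x [ 0.0055 -0.0087 -0.9999] w 0.161 F [-1.14 -0.43 -0.23] T [-0.16  0.1  -0.01]
clk 12.8 bot [ 0.5291 -0.0011  0.019 ] x [ 0.0053 -0.0086 -0.9999] w 0.162 F [-0.35 -0.32 -1.19] T [-0.14 -0.1  -0.06]
shift y,z to hole [0.     0.0001 0.0011]
```

>>> play_rows(increments="0.001 0 0 0;0.0008 0 0 0;0.0005 0 0 0")

```text
clock: 13.1
position: [0.5296, -0.0017, 0.0898]
ee_rot: [-0.052, 0.704, 0.046, 0.707]
ft_force: [0.5, -0.7, -0.4]
grip_width: 0.163
```

Run:
```python
from h import *
bit(n=2)
```

```text
clk 13.1 bot [ 0.5292 -0.0011  0.0166] x [ 0.0055 -0.0086 -0.9999] w 0.163 F [ 0.51 -0.7  -0.43] T [-0.16  0.02 -0.06]
clk 13.15 bot [ 0.5292 -0.0011  0.0165] x [ 0.0055 -0.0086 -0.9999] w 0.16 F [-0.05 -0.02 -1.4 ] T [-0.14 -0.02  0.01]
shift y,z to hole [0.     0.0002 0.0011]
```

>>> play_rows(increments="0.0005 0 0 0;0.0005 0 0 0")

```text
clock: 13.35
position: [0.5297, -0.0017, 0.089]
ee_rot: [-0.053, 0.704, 0.046, 0.707]
ft_force: [-1.8, -0.4, 5.8]
grip_width: 0.158
```

Run:
```python
from h import *
bit(n=2)
```

```text
clk 13.35 bot [ 0.5293 -0.0011  0.0158] x [ 0.0057 -0.0087 -0.9999] w 0.158 F [-1.8  -0.36  5.82] T [-0.23  0.57  0.02]
clk 13.4 bot [ 0.5293 -0.0011  0.0158] x [ 0.0057 -0.0087 -0.9999] w 0.162 F [-2.11  0.13  2.12] T [-0.19  0.37  0.  ]
shift y,z to hole [0.     0.0002 0.0009]
```

Floor contact, with about 6 N at z = 0.016. I let go.

>>> play_rows(increments="0 0 0 0;0 0 0 0;0 0 0 0;0 0 0 0;0 0 0 0;0 0 0 0", hand=0)

```text
clock: 14.0
position: [0.53, -0.001, 0.0891]
ee_rot: [-0.052, 0.703, 0.047, 0.708]
ft_force: [-0.1, 0.3, -0.8]
grip_width: 0.501
```

Run:
```python
from h import *
bit(n=2); c=camera("wrist"); cv2.imwrite("pics/w11.png",c["img"])
```

```text
clk 14.0 bot [ 5.298e-01 -4.000e-04  1.590e-02] x [ 0.0067 -0.0079 -0.9999] w 0.501 F [-0.09  0.3  -0.83] T [ 0.01 -0.05 -0.03]
clk 14.05 bot [ 5.297e-01 -4.000e-04  1.590e-02] x [ 0.0067 -0.0079 -0.9999] w 0.5 F [-0.41  0.38 -0.34] T [-0.04  0.    0.02]
shift y,z to hole [ 0.     -0.0005  0.0004]
```

View pics/w11.png

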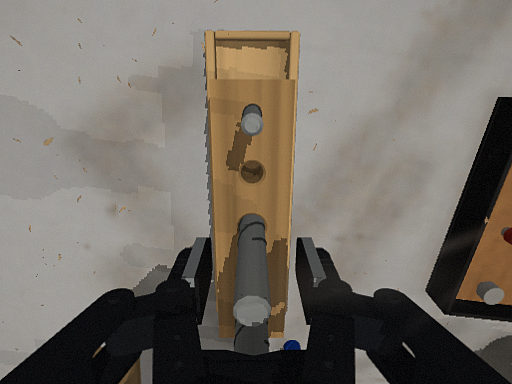

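The pads stand clear on both sides of the bit, with its end at (253,310) midway between them. I go straight up.

>>> play_rows(increments="-0.006 0 0 0;-0.012 0 0 0;-0.015 0 0 0;-0.015 0 0 0;-0.015 0 0 0;-0.015 0 0 0;-0.015 0 0 0;-0.015 0 0 0;-0.012 -0.005 0 0;-0.008 -0.01 0 0;-0.004 -0.01 0 0;0 -0.008 0 0;0 -0.004 0 0")

```text
clock: 15.4
position: [0.5349, -0.0393, 0.2355]
ee_rot: [-0.053, 0.701, 0.047, 0.709]
ft_force: [-0.7, -0.6, 1.0]
grip_width: 0.5
```

Run:
```python
from h import *
for i in range(4): camera("side")
o,M,p=state(); print(p.round(3),o["ft_force"].round(1))
c=camera("wrist"); cv2.imwrite("pics/w12.png",c["img"]); 
uv=proj(c,[[.5298,-.0008,.126],[.5298,-.0008,.05]],o);print("expected",uv)
s=camera("side"); cv2.imwrite("pics/s12.png",cv2.resize(s["img"][120:320,160:340],None,fx=3,fy=3)); 
t=camera("top"); cv2.imwrite("pics/t12.png",cv2.resize(t["img"][100:260,100:400],None,fx=2.5,fy=2.5))
print(o["joint_velocities"].round(3))
```

```text
[ 0.535 -0.037  0.235] [-0.2  0.6 -0.3]
expected [[251.53697883 143.18367641]
 [251.14270587 129.07946411]]
[-0.008 -0.003 -0.006 -0.    -0.     0.     0.001]
```

View pics/w12.png

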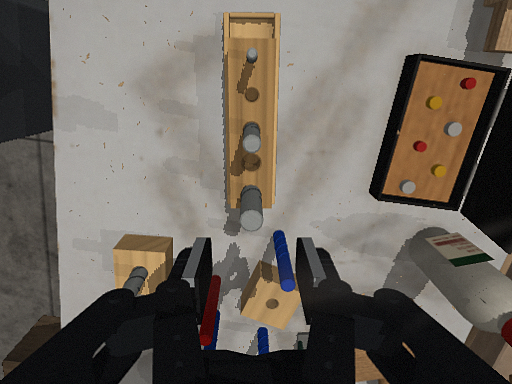

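View pics/s12.png

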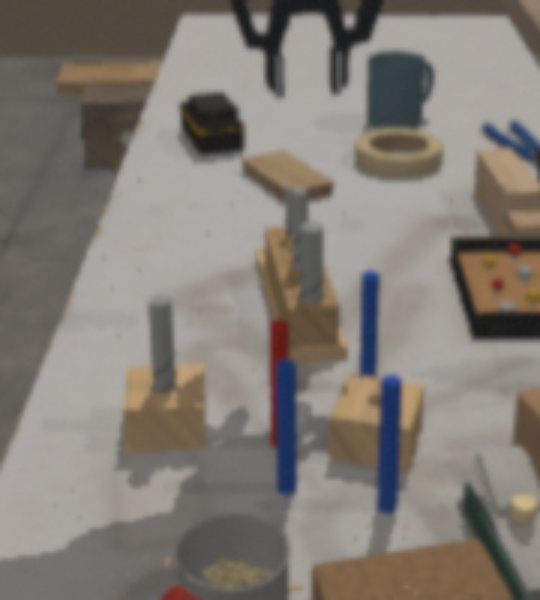

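View pics/t12.png

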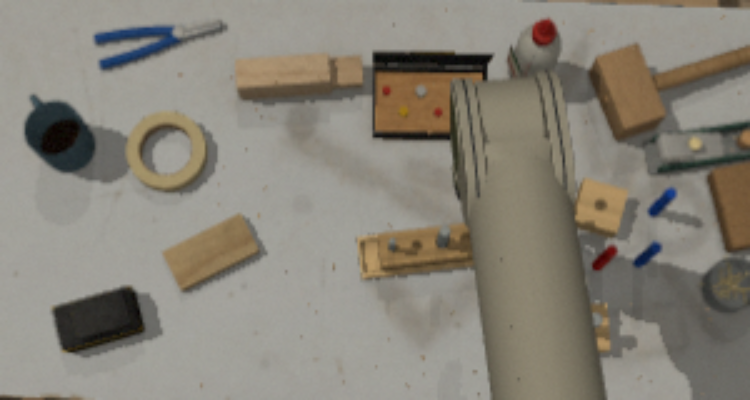

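The wrist view shows the bit upright in the middle hole, its end at about (251,145) against (251.5,143) predicted for fully seated. The 12 mm hole at (252,95) and the 18 mm hole at (251,162) are still empty, and the bystanders are where they were. I hand in.

```bash
python3 -c "
from workcell import workorder,get_obs
print(workorder.hand_in()); print(get_obs()['clock'])"
```

```text
the job is handed in; nothing more can be done
None
the job is handed in; nothing more can be done
```

I took the thin bit out of its offcut and put it in the 15 mm hole, the middle one in the stand. I lowered it to the bottom of the hole, let go, and handed the job in at about 16 s on the clock.

- **Feeling for the hole:** the first touch met the hole's chamfer on the +x side, about 1 mm off. The highest force I read was 19 N, under the 40 N limit, but I only read it at the end of each move. I backed off, shifted 1.5 mm, and the bit went in with no force I could measure.
- **Seating:** the bit touched the floor of the hole at z ≈ 16 mm with about 6 N.
- **Last checks:** the bit stands upright, its end within about 2 pixels of where it should be when fully seated. The 12 mm and 18 mm holes are still empty. The thicker bit, the blue and red look-alikes, the battery, the tape and the plywood look undisturbed. The gripper was well clear, about 0.1 m above the bit.
- **Disagreement:** while lowering it, the camera put the bit's lower end about 1 mm away from my estimate, and the hole turned out about 1 mm from the position I had measured in the images. The tool was also tilted by about 0.6°. Neither hindered the placing.

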